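Load a test cassette into the reader's carousel and index it under the reading head

TASK

Put the fresh test cassette that lies on the worktop (not the spent one in the kidney dish) into the empty carousel pocket at the loading arrow of the reader, nose towards the hub and lying flat on the pocket's floor, and let go of it. Then turn the carousel one click, as its finger posts are meant for, so that this cassette comes to rest under the reading head, still flat in its pocket and with the carousel settled in its detent. Do not knock or lean on the reading head, and leave the other things on the worktop where they are.

Things in the scene. Friction and masses are not known exactly. Their poses are not given: they have to be found in the camera images.
- cassette: fresh test cassette, flat white plastic, lying face up on the bare worktop right of the reader: 64 x 24 x 14 mm, 30 g. Its +x end is a nose 14 long, only 14 wide; a round sample well is near the tail. Origin: centre of the underside; x towards the nose, z up. Grip it across its 24 mm width, at least 7 mm above its underside: the lowest 6 mm go into the pocket.
- reader: cassette reader, fixed white housing 250 x 226 mm, 30 high, carrying a grey round carousel (204 across, top 48 above the worktop) with five radial pockets 72 degrees apart, and a tower at one end. Origin: on the carousel's upright axis at worktop level; x points to the tower. One pocket, never the one to load, is filled by a flush, screwed-in steel reference plate; the others are empty.
- loading_mark: loading position, shown by a raised grey arrow on the housing, 72 degrees counter-clockwise (from above) of the reading head. Origin: place of a seated cassette's origin, on the pocket floor 42 mm above the worktop, 61.5 from the axis; x points to the axis, as the nose must. Pocket: 6 deep, 27 wide, 28 to 95 mm from the axis, its innermost 14 only 17 wide for the nose; a cassette stands 8 proud.
- reading_head: fixed white arm 36 wide reaching from the tower over the carousel, 32 to 140 mm from the axis; its underside is 22 mm (at the lens 16) above the carousel's top, its own top 96 above the worktop. Origin: below it on the pocket floor, the place of a cassette's origin in the reading position, 42 mm above the worktop, 61.5 from the axis; x points to the axis, z up.
- carousel (a joint): angle of the carousel, growing counter-clockwise seen from above; sprung detents at whole multiples of 72 degrees (1.257 rad), where pockets stand at the loading mark and under the head. Going from the loading mark to the head lowers it by 1.257 rad. About 7 N on a post carries it out of a detent; from about two thirds of the way it snaps into the next by itself.
- finger_post (a point): middle of one of the five upright aluminium finger posts on the carousel, at half its height (55 mm above the worktop). Posts are 11 mm thick, 14 high (top 62 above the worktop), 91 mm from the axis, 72 degrees apart, midway between the pockets: at rest at 36, 108, 180, 252 and 324 degrees from the reader's x.
- tape_roll: a roll of white surgical tape lying flat, 62 mm across, 13 high; origin: centre of its underside
- pen: a ballpoint pen lying on the worktop by its left end, 145 long; origin: its centre, on the worktop
- thermometer: a digital thermometer lying flat, 122 x 19 x 10; origin: its centre, on the worktop
- vial: a glass injection vial standing upright at the left, 30 across, 60 high; origin: centre of its underside
Things that resemble listed ones, but are neither listed nor needed, are in the scene too. Leave any turquoise look-alike of the cassette alone.

How it is judged:
By the outcome, as a careful person would: the job done as asked, in the order asked, and still so for the second after the job is handed in, with the robot touching nothing.
It also fails if it takes over 51 s, if anything falls off the work surface, if the arm or the gripper's body presses on something with over 40 N, if the wrist force passes 120 N, or if a joint passes its speed limit or range.

ROBOT

A 6-joint arm with a two-finger parallel gripper is mounted at the origin on a cart in front of the work surface, level with it; the furniture and walls round the work are solid. World frame = base frame: x ahead of the robot, y to its left, z up, the work surface at z = 0. Lengths are in mm, angles in rad, forces in N, time in s.
With the tool pointing down it reaches from about 300 to 775 mm from the base axis. Payload 14.6 kg.
Tool frame: the origin (TCP) lies midway between the tips of the shut fingers; the grasp point (between the pads) lies 19 mm behind it (manip.grasp_offset is the distance from the TCP to the grasp point, in mm); z points along the fingers, y is the line along which they close (so a half turn about z gives the same grasp; the last joint's range is limited). The gripper opens to 94 mm and grips with 3 to 60 N. Pads are 16 mm wide; open, the fingers measure 119 mm over their backs; the gripper's body (75 mm by 177 mm) begins 78 mm behind the grasp point.
Start: joints at [1.057, 0.3, 1.521, -0, 1.321, -0.067], TCP at [237.641, 496, 205.446] pointing down, gripper open.
Joint ranges: [-3.03, 3.03], [-0.79, 2.21], [0.23, 2.52], [-1.04, 4.18], [0, 3.07], [-2.55, 2.55]. Speed limits (rad/s): [2.22, 2.22, 2.57, 3.14, 3.14, 3.14].

INTERFACE

Orientations are given as [roll, pitch, yaw] about the fixed x, y, z axes, in that order (R = Rz(yaw) Ry(pitch) Rx(roll)).
In Python, from cell import manip, viewer gives the robot as it stands. The module is installed in compiled form; this text tells all that it offers.
- The arm moves only by the tool move_arm, never from a script. Its argument "moves" is a list of rows, each a list of 4 numbers: the shift along the tool's x, y, z in m, then the turn about the tool's z in rad. A call has 1 to 12 rows; each row is the pose to reach, as a shift and turn from the pose commanded when the call began, along the tool's axes at that moment; what a row does not reach only later rows make up. A row lasts 1/10 s, in which the tool goes at most 50 mm and 8.59 degrees, less where a joint would pass 70% of its speed; a pose out of reach is approached as far as the arm can. A call with a gripper value outside its range is refused whole. "jaw" is the finger opening in m, from 0 to 0.094, set as the call begins (left out, the last holds). The fingers move at their own pace and stop on an object; "squeeze" is the grip in N (left out, the last holds). Time passes only in rows, so rows that repeat a pose let the fingers close. It gives the time, the measured TCP pose, the force, the opening and the grip force at its end, in the units of the state.
- manip.read_state(): the state, without advancing time (a new reading comes with each control period).
- viewer.camera(name): name is "side" or "top"; returns a dict with "frame" (420x560x3 uint8, blue, green, red), "z_map" (420x560 float32, mm along the optical axis (not along the pixel's ray), 0 where there is no reading), "fx", "fy", "cx", "cy" (pixels), "D" ([k1, k2, p1, p2, k3] as OpenCV has them; the pictures are not rectified), "origin" and "orientation" of the camera in the world. Camera axes: x right, y down, z forward; pixel columns grow to the right and rows downward; lengths in mm; the calibration is good to about 2 mm. A picture is of the moment at which its call begins.
- manip.sign_off(): hands the job in; it is judged then, once.
The state is a dict: "clock": time; "joints": joint angles; "qd": joint speeds; "effort": joint torques, N m; "eef_pos": TCP position; "eef_rot": TCP orientation; "wrist_force": force on the tool from outside, world axes, zero at the start; "moment": the same for the moment, N m; "finger_gap": finger opening in mm; "finger_force": force on a finger pad.
Only numpy, scipy, OpenCV 4.12 (cv2) and the standard library are available. Lean on these libraries where they do the work, as an engineer would, in place of code of your own. Each camera call takes 0.05 s, during which the arm holds its last target. There are 200 camera calls.

## Working session

There is one attempt and no reset: what is moved stays moved. The work goes in short steps, Python scripts to look and compute and a tool call to move; the robot and the scene stay as the last step left them, time stands still between calls to the robot, and variables do not carry over. Pictures are saved under pics/ and viewed, at most 10 in all, crops included, and the job is handed in when it is done.

Besides the shell and the picture viewer there is one more tool, called after "Emit:" in YAML: its name, and indented under it one key for each argument. move_arm: Moves the arm, as the interface text tells. Its arguments: {"type":"object","properties":{"moves":{"type":"array"},"jaw":{"type":"number"},"squeeze":{"type":"number"}},"required":["moves"]}

```bash
mkdir -p pics; cat > h.py <<'E'
import numpy as np, cv2
from scipy.spatial.transform import Rotation as R
from cell import manip, viewer
def cam(n):
    c=viewer.camera(n); c['K']=np.array([[c['fx'],0,c['cx']],[0,c['fy'],c['cy']],[0,0,1]]); c['D']=np.array(c['D'],float)
    o=np.array(c['orientation'],float); c['R']=R.from_euler('xyz',o).as_matrix() if o.shape==(3,) else o
    return c
def pts(c,uv):
    uv=np.asarray(uv,float).reshape(-1,1,2); n=cv2.undistortPoints(uv,c['K'],c['D']).reshape(-1,2)
    return np.c_[n,np.ones(len(n))]@c['R'].T
def onplane(c,uv,z):
    d=pts(c,uv); o=np.array(c['origin']); return o+d*((z-o[2])/d[:,2])[:,None]
def cloud(c):
    v,u=np.mgrid[:420,:560]; d=pts(c,np.c_[u.ravel(),v.ravel()])
    P=np.array(c['origin'])+d*c['z_map'].reshape(-1,1); return P.reshape(420,560,3)
def proj(c,P):
    Rt=c['R'].T; return cv2.projectPoints(np.asarray(P,float).reshape(-1,1,3),cv2.Rodrigues(Rt)[0],-Rt@np.array(c['origin'],float),c['K'],c['D'])[0].reshape(-1,2)
E
python3 - <<'E'
from h import *
print(manip.read_state())
for n in('top','side'):
    c=cam(n); cv2.imwrite(f'pics/{n}0.png',c['frame']); print(n,c['origin'],c['orientation'],c['K'],c['D'])
E
```

```text
{'clock': 0.0, 'joints': array([ 1.05740407e+00,  3.00479222e-01,  1.52157026e+00, -5.05798377e-05,
        1.32070647e+00, -6.65862786e-02]), 'qd': array([ 7.33321092e-06,  6.37442568e-05, -4.89103140e-04,  6.45757389e-05,
        2.20568336e-07,  2.75104748e-03]), 'effort': array([ 1.72010099e-03, -5.31794930e+01, -3.52750075e+01,  7.09187379e-02,
        2.41974351e-02, -7.66186781e-05]), 'eef_pos': array([237.52716475, 495.77554389, 204.88645422]), 'eef_rot': array([-3.14042867e+00, -2.85198130e-05,  2.69479921e+00]), 'wrist_force': array([-0.04690335,  0.49649769, -0.32749337]), 'moment': array([ 0.01093531, -0.03284025, -0.03490482]), 'finger_force': 0.0, 'finger_gap': 93.92447860246469}
top [ 309.89555261   -7.22457721 1219.52706492] [-2.99822103 -0.01628226 -1.56023053] [[469.62910496   0.         284.54099672]
 [  0.         469.62910496 215.38449846]
 [  0.           0.           1.        ]] [-0.10866018  0.          0.          0.          0.        ]
side [-123.66082305 -637.0422785   527.75456821] [-2.05346721  0.01201936 -0.77667702] [[392.96873812   0.         277.39976652]
 [  0.         392.96873812 212.65117586]
 [  0.           0.           1.        ]] [0.00862249 0.         0.         0.         0.        ]
```

View pics/top0.png

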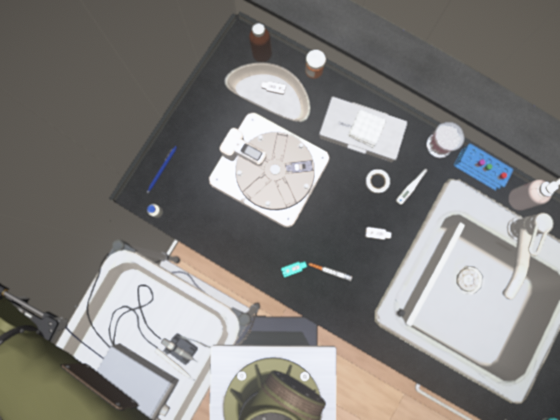

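View pics/side0.png

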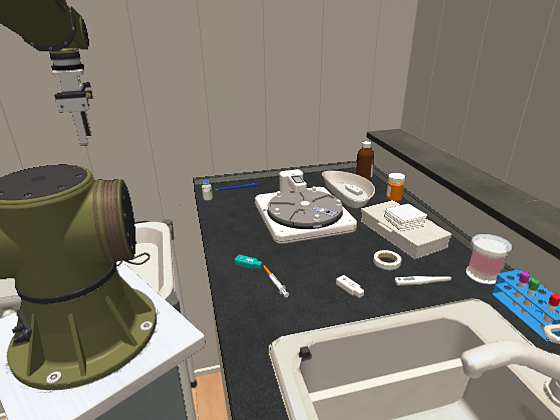

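The top picture shows three candidates: a white cassette on bare worktop at (378,233), a white one in the kidney dish at (273,87), and a turquoise look-alike at (293,269). The one at (378,233) fits, being white, on the bare worktop and right of the reader. The reader hub is at about (275,169) and the tower at (233,142). I'll confirm in a crop.

```bash
python3 - <<'E'
from h import *
c=cam('top'); f=c['frame']; np.savez('top0.npz',f=f,P=cloud(c))
a=cv2.resize(f[105:230,205:335],None,fx=4,fy=4,interpolation=cv2.INTER_CUBIC)
b=cv2.resize(f[213:253,358:398],(270,270),interpolation=cv2.INTER_CUBIC)
im=np.zeros((500,800,3),np.uint8); im[:500,:520]=a; im[:270,525:795]=b
cv2.imwrite('pics/crop1.png',im)
P=cloud(c)
# cassette
g=cv2.cvtColor(f,cv2.COLOR_BGR2GRAY)
m=np.zeros((420,560),np.uint8); m[213:253,358:398]=(g[213:253,358:398]>110)
z=P[...,2]; print('z cassette',np.percentile(z[m>0],[5,25,50,75,95]),'table',np.median(z[245:252,360:366]))
cnt=max(cv2.findContours(m,0,1)[0],key=cv2.contourArea)
r=cv2.minAreaRect(onplane(c,cnt.reshape(-1,2),14)[:,:2].astype(np.float32)); print(r)
for uv in [(275,169),(250,150),(300,167),(262,130)]: print(uv,P[uv[1],uv[0]])
E
```

```text
z cassette [-2.44557343  5.89265847 13.27762554 15.89171208 18.3879145 ] table 1.8176938687106485
((440.6239318847656, -268.81536865234375), (69.5191421508789, 29.68926239013672), 82.53166198730469)
(275, 169) [598.30112426   1.15704915  50.2329922 ]
(250, 150) [633.95205867  63.16952791  97.60257036]
(300, 167) [604.32562236 -62.68257472  50.92031841]
(262, 130) [708.38803149  37.04844307  30.43807137]
```

View pics/crop1.png

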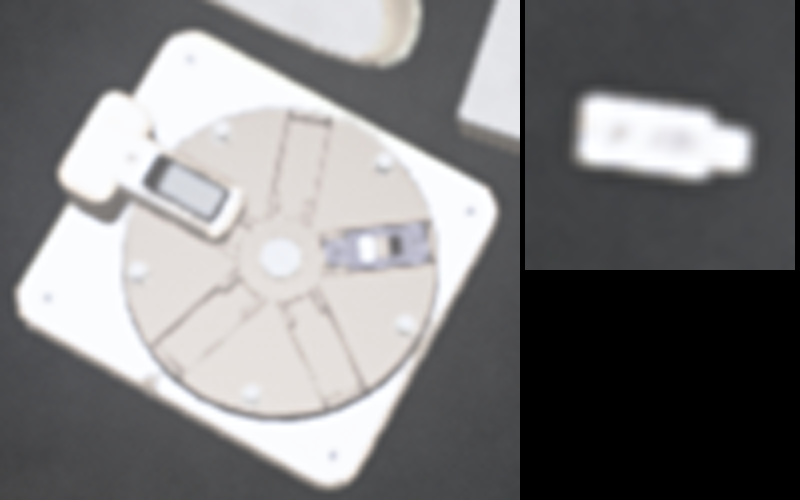

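The crop confirms it: a white cassette with its sample well on the left (tail) and its nose to the right. The loading pocket is the lower-left one in the reader crop, around (205,325), with the arrow bump near (150,380). The steel plate sits in the right-hand pocket. Next I'll fit accurate poses.

```bash
cat > fit.py <<'E'
from h import *
from scipy.optimize import least_squares, minimize
OUT=np.array([[-32,-12],[18,-12],[18,-7],[32,-7],[32,7],[18,7],[18,12],[-32,12]],float)
def sil(c,x,y,yaw,box,S=8,z0=0,h=14):
    u0,v0,w,hh=box; Rm=R.from_euler('z',yaw).as_matrix()
    m=np.zeros((hh*S,w*S),np.uint8)
    for part in (OUT[[0,1,6,7]],OUT[[2,3,4,5]]):
        Q=np.r_[np.c_[part,np.full(4,z0)],np.c_[part,np.full(4,z0+h)]]@Rm.T+[x,y,0]
        uv=(proj(c,Q)-[u0-.5,v0-.5])*S-.5
        hl=cv2.convexHull(uv.astype(np.float32)); cv2.fillConvexPoly(m,np.round(hl*16).astype(np.int32),255,shift=4)
    m=cv2.GaussianBlur(m.astype(np.float32)/255,(0,0),.7*S)
    return cv2.resize(m,(w,hh),interpolation=cv2.INTER_AREA)
def fitc(cs,boxes,p0,**k):
    I=[np.minimum(cv2.cvtColor(c['frame'],6)[b[1]:b[1]+b[3],b[0]:b[0]+b[2]].astype(float),170) for c,b in zip(cs,boxes)]
    def cost(p):
        t=0
        for c,b,i in zip(cs,boxes,I):
            m=sil(c,p[0],p[1],p[2]/50,b,**k).ravel(); A=np.c_[m,np.ones(m.size)]
            r=i.ravel()-A@np.linalg.lstsq(A,i.ravel(),rcond=None)[0]; t+=np.mean(r**2)
        return t
    s=minimize(cost,[p0[0],p0[1],p0[2]*50],method='Nelder-Mead',options=dict(initial_simplex=np.array([p0[0],p0[1],p0[2]*50])+np.r_[np.zeros((1,3)),4*np.eye(3)],xatol=.02,fatol=.01))
    return s.x[0],s.x[1],s.x[2]/50,s.fun
E
python3 - <<'E'
from fit import *
t=cam('top'); s=cam('side')
p0=(440.6,-269,np.radians(-97.5)); bt=(358,215,40,38); bs=(325,264,50,44)
for cs,b in (([t],[bt]),([s],[bs]),([t,s],[bt,bs])):
    r=fitc(cs,b,p0); print(r, np.degrees(r[2]))
g=cv2.cvtColor(t['frame'],6).astype(float)
cr=np.array([(222,132),(384,160),(405,323),(250,392),(138,270)],float); uv=(cr+.5)/4-.5+[205,105]
def ref(g,uv,n=4):
    out=[]
    for u,v in uv:
        for _ in range(4):
            a,b=int(round(u)),int(round(v)); w=g[b-n:b+n+1,a-n:a+n+1]; w=np.clip(w-np.median(w)-8,0,None)
            Y,X=np.mgrid[b-n:b+n+1,a-n:a+n+1]; u,v=(w*X).sum()/w.sum(),(w*Y).sum()/w.sum()
        out.append((u,v))
    return np.array(out)
uv2=ref(g,uv); print(np.round(uv2-uv,2))
def fitp(W):
    ang=lambda th:np.array([th+36+72*k for k in (0,-1,-2,-3,-4)])
    # order: (222,132) is next to head cw =324 ...
    f=lambda p:(np.c_[p[0]+p[3]*np.cos(np.radians(p[2]+o)),p[1]+p[3]*np.sin(np.radians(p[2]+o))]-W[:,:2]).ravel()
    o=np.array([324,252,180,108,36])
    s=least_squares(f,[600,0,61,91]); return s.x,np.round(s.fun,1)
for q in (uv,uv2): print(fitp(onplane(t,q,61)))
E
```

```text
(np.float64(441.180066581628), np.float64(-270.5450160648717), np.float64(-1.7102447113276447), np.float64(76.6302471139003)) -97.98980389364385
(np.float64(442.75766361780325), np.float64(-269.03643243333784), np.float64(-1.717247496017602), np.float64(125.20315493757906)) -98.39103390121724
(np.float64(441.90403655756234), np.float64(-269.87378980274855), np.float64(-1.7265002113877939), np.float64(219.80175498000438)) -98.92117544096506<stdin>:13: RuntimeWarning: invalid value encountered in scalar divide
Traceback (most recent call last):
ValueError: cannot convert float NaN to integer
```

```bash
python3 - <<'E'
from fit import *
t=cam('top'); s=cam('side')
g=cv2.cvtColor(t['frame'],6).astype(float)
cr=np.array([(222,132),(384,160),(405,323),(250,392),(138,270)],float); uv=(cr+.5)/4-.5+[205,105]
o=np.array([324,252,180,108,36])
def ref(g,uv,n=3):
    out=[]
    for u,v in uv:
        for _ in range(3):
            a,b=int(round(u)),int(round(v)); Y,X=np.mgrid[b-n:b+n+1,a-n:a+n+1]; w=g[b-n:b+n+1,a-n:a+n+1]
            w=np.clip(w-np.percentile(w,55)-2,0,None)+1e-6
            u,v=(w*X).sum()/w.sum(),(w*Y).sum()/w.sum()
        out.append((u,v))
    return np.array(out)
uv2=ref(g,uv); print(np.round(uv2-uv,2).tolist())
for q in (uv,uv2):
    W=onplane(t,q,61)
    f=lambda p:(np.c_[p[0]+p[3]*np.cos(np.radians(p[2]+o)),p[1]+p[3]*np.sin(np.radians(p[2]+o))]-W[:,:2]).ravel()
    x=least_squares(f,[600,0,61,91]); print(x.x,np.round(x.fun,1))
x,y,th=x.x[:3]; th=np.radians(th)
# overlay model
def ov(c,box,k,name):
    u0,v0,w,h=box; im=cv2.resize(c['frame'][v0:v0+h,u0:u0+w],None,fx=k,fy=k,interpolation=2)
    def pl(Q,col):
        Q=np.array(Q,float); a=Q[:,:2]@np.array([[np.cos(th),np.sin(th)],[-np.sin(th),np.cos(th)]])+[x,y]
        p=((proj(c,np.c_[a,Q[:,2]])-[u0-.5,v0-.5])*k-.5); cv2.polylines(im,[np.round(p*16).astype(np.int32)],False,col,1,cv2.LINE_AA,4)
    A=np.linspace(0,2*np.pi,60); circ=lambda r,z,cx=0,cy=0:np.c_[cx+r*np.cos(A),cy+r*np.sin(A),0*A+z]
    pl(circ(102,48),(0,0,255))
    for d in np.radians(36+72*np.arange(5)): pl(circ(5.5,62,91*np.cos(d),91*np.sin(d)),(255,0,0))
    for d in np.radians(72*np.arange(5)):
        q=np.array([(28,-8.5),(42,-8.5),(42,-13.5),(95,-13.5),(95,13.5),(42,13.5),(42,8.5),(28,8.5),(28,-8.5)])
        q=q@np.array([[np.cos(d),np.sin(d)],[-np.sin(d),np.cos(d)]]); pl(np.c_[q,np.full(9,48)],(0,160,0))
    return im
a=ov(t,(205,105,130,125),3,''); b=ov(s,(245,165,120,80),3,'')
im=np.zeros((375,760,3),np.uint8); im[:,:390]=a; im[:240,400:760]=b; cv2.imwrite('pics/ov.png',im)
E
```

```text
[[-2.12, -3.62], [3.36, -2.81], [0.3, -0.34], [0.13, -0.46], [-0.13, -0.54]]
[597.62899202   2.15175148  61.36785935  90.11504607] [ 1.4  0.4 -1.1  0.2  0.   0.3  0.  -0.8 -0.3 -0.1]
[601.76471373   1.42469047  61.42200726  94.47142998] [-0.2 -4.  -1.6  4.9  1.2 -3.5 -1.3 -0.5  1.8  3.1]
```

View pics/ov.png

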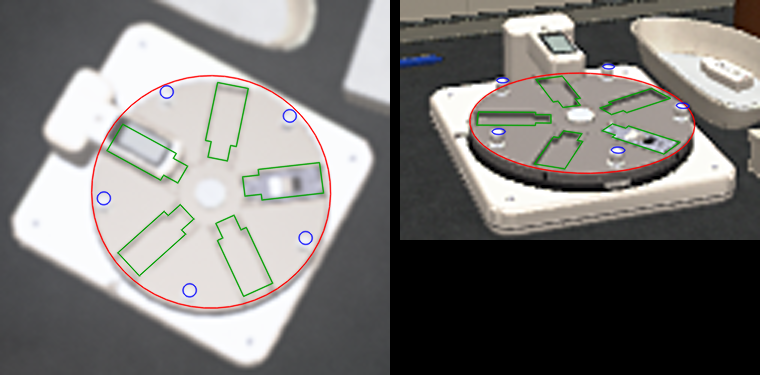

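The red and green overlay, drawn with the bad centroid fit, sits several mm too far up in both views; the eyeballed fit (597.6, 2.2, 61.4°) is nearer. I'll refine it by aligning image gradients in both cameras.

```bash
cat > rd.py <<'E'
from fit import *
A=np.linspace(0,2*np.pi,200); circ=lambda r,z,cx=0,cy=0,n=200:np.c_[cx+r*np.cos(A),cy+r*np.sin(A),0*A+z][::200//n]
def model(pk=(72,144,216),posts=(36,108,180,252,324)):
    L=[circ(102,48)]
    for d in np.radians(posts): L.append(circ(5.5,62,91*np.cos(d),91*np.sin(d),40))
    for d in np.radians(pk):
        q=np.array([(28,-8.5),(42,-8.5),(42,-13.5),(95,-13.5),(95,13.5),(42,13.5),(42,8.5),(28,8.5),(28,-8.5)])
        q=np.concatenate([np.linspace(a,b,12)[:-1] for a,b in zip(q[:-1],q[1:])])
        q=q@np.array([[np.cos(d),np.sin(d)],[-np.sin(d),np.cos(d)]]); L.append(np.c_[q,np.full(len(q),48)])
    return L
def place(Q,p):
    th=np.radians(p[2]); a=Q[:,:2]@np.array([[np.cos(th),np.sin(th)],[-np.sin(th),np.cos(th)]])+p[:2]; return np.c_[a,Q[:,2]]
def grad(c):
    g=cv2.GaussianBlur(np.log(cv2.cvtColor(c['frame'],6).astype(np.float32)+20),(0,0),.8); return np.hypot(cv2.Sobel(g,5,1,0),cv2.Sobel(g,5,0,1))
def fitr(cs,p0,L):
    G=[np.minimum(grad(c),.8) for c in cs]; 
    def cost(p):
        t=0
        for c,g in zip(cs,G):
            for i,Q in enumerate(L):
                uv=proj(c,place(Q,p)).astype(np.float32); t-=(3 if i==0 else 1)*cv2.remap(g,uv[:,:1],uv[:,1:],1).mean()
        return t
    best=min((minimize(cost,np.array(p0)+[a,b,0],method='Nelder-Mead',options=dict(initial_simplex=np.array(p0)+[a,b,0]+np.r_[np.zeros((1,3)),2*np.eye(3)],xatol=.02)) for a in(-3,0,3) for b in(-3,0,3)),key=lambda s:s.fun)
    return best.x,best.fun
E
python3 - <<'E'
from rd import *
t=cam('top'); s=cam('side'); p0=[597.6,2.1,61.4]
for n,c in (('t',[t]),('s',[s]),('ts',[t,s])):
    for L in (model(),): r=fitr(c,p0,L); print(n,r)
p=r[0]; 
def ov(c,box,k):
    u0,v0,w,h=box; im=cv2.resize(c['frame'][v0:v0+h,u0:u0+w],None,fx=k,fy=k,interpolation=2)
    for Q in model():
        q=((proj(c,place(Q,p))-[u0-.5,v0-.5])*k-.5); cv2.polylines(im,[np.round(q*16).astype(np.int32)],False,(0,0,255),1,cv2.LINE_AA,4)
    return im
im=np.zeros((375,760,3),np.uint8); im[:,:390]=ov(t,(205,105,130,125),3); im[:240,400:760]=ov(s,(245,165,120,80),3); cv2.imwrite('pics/ov2.png',im)
E
```

```text
t (array([594.11312936,   1.47890612,  59.08808685]), np.float64(-3.419374465942383))
s (array([600.93107299,   2.7821864 ,  61.55012408]), np.float64(-7.710668563842773))
ts (array([600.65410219,   2.52687393,  61.26549906]), np.float64(-10.75101375579834))
```

View pics/ov2.png

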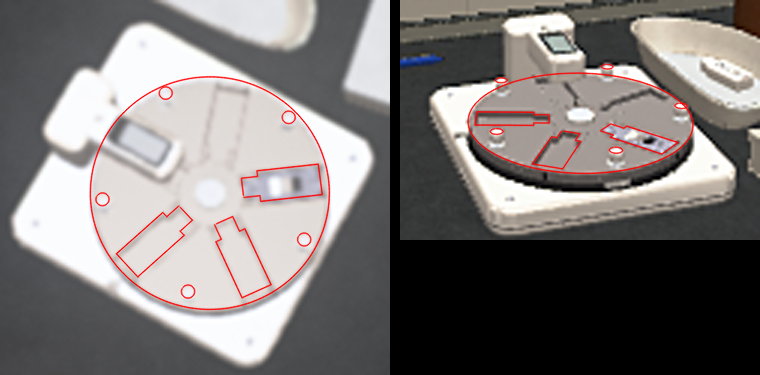

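In the second overlay the carousel outline fits well in the side view. In the top view it sits about 1.5 mm too high, which is consistent with the cameras' calibration error. The average is reader centre (599.2, 2.4), axis 61.3°, and cassette (441.9, -269.9), yaw -98.4°. I'll move above the cassette.

```bash
cat > go.py <<'E'
import sys,numpy as np
from cell import manip
s=manip.read_state(); p=s['eef_pos']; a=s['eef_rot'][2]
def rel(x,y,z,deg):
    d=np.array([x,y,z])-p; t=a-np.radians(deg); t=(t+np.pi)%(2*np.pi)-np.pi
    return np.round([(d[0]*np.cos(a)+d[1]*np.sin(a))/1e3,(d[0]*np.sin(a)-d[1]*np.cos(a))/1e3,-d[2]/1e3,t],4).tolist()
if __name__=='__main__':
    print(np.round(p,1),np.degrees(s['eef_rot']).round(2),s['clock']); print(rel(*map(float,sys.argv[1:5])))
E
python3 go.py 442.6 -265 100 81.6
```

```text
[237.6 496.  205.4] [-179.99   -0.    154.4 ] 0.45
[-0.5137, -0.5977, 0.1054, 1.2706]
```

Emit:
move_arm:
  moves:
    - [-0.514,-0.598,0,1.27]
    - [-0.514,-0.598,0,1.27]
    - [-0.514,-0.598,0,1.27]
    - [-0.514,-0.598,0,1.27]
    - [-0.514,-0.598,0,1.27]
    - [-0.514,-0.598,0,1.27]
    - [-0.514,-0.598,0,1.27]
    - [-0.514,-0.598,0,1.27]
    - [-0.514,-0.598,0,1.27]
    - [-0.514,-0.598,0,1.27]
    - [-0.514,-0.598,0,1.27]
    - [-0.514,-0.598,0,1.27]
  jaw: 0.05

```text
clock: 1.65
eef_pos: [393.8, -85.6, 205.8]
eef_rot: [3.141, 0.0, 1.424]
wrist_force: [1.1, 1.9, -0.5]
finger_gap: 50.1
finger_force: 0.0
```

```bash
python3 go.py 442.6 -265 50 81.6
```

```text
[393.8 -85.6 205.8] [179.94   0.    81.61] 1.65
[-0.1704, 0.0744, 0.1558, 0.0003]
```

Emit:
move_arm:
  moves:
    - [-0.17,0.074,0.0,0]
    - [-0.17,0.074,0.0,0]
    - [-0.17,0.074,0.05,0]
    - [-0.17,0.074,0.1,0]
    - [-0.17,0.074,0.155,0]
    - [-0.17,0.074,0.155,0]
    - [-0.17,0.074,0.155,0]
    - [-0.17,0.074,0.155,0]
    - [-0.17,0.074,0.155,0]
    - [-0.17,0.074,0.155,0]

```text
clock: 2.65
eef_pos: [443.1, -262.5, 52.6]
eef_rot: [3.138, 0.002, 1.425]
wrist_force: [0.1, -0.8, -0.0]
finger_gap: 49.9
finger_force: 0.0
```

```bash
python3 - <<'E'
from h import *
t=cam('top');s=cam('side')
a=cv2.resize(t['frame'][205:265,340:420],None,fx=4.8,fy=4.8,interpolation=2); b=cv2.resize(s['frame'][225:310,295:405],None,fx=3.6,fy=3.6,interpolation=2)
im=np.zeros((310,790,3),np.uint8); im[:288,:384]=a; im[:306,390:786]=b; cv2.imwrite('pics/grasp.png',im)
E
python3 go.py 442.6 -265 8.5 81.6
```

```text
[ 442.8 -262.4   52. ] [1.7987e+02 6.0000e-02 8.1660e+01] 2.75
[-0.0026, 0.0001, 0.0435, 0.001]
```

View pics/grasp.png

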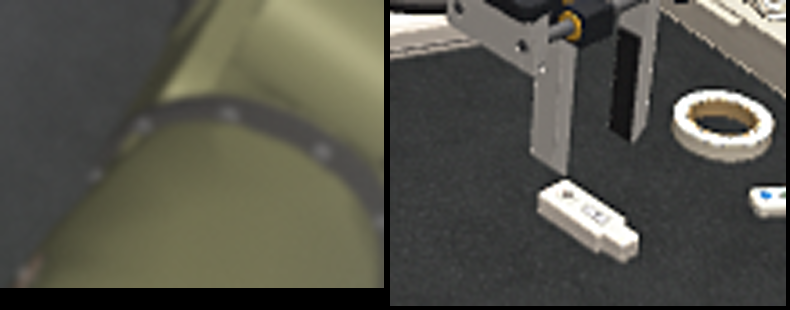

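The side view shows the fingers straddling the cassette at about (590,215), one near and one far, with the top view blocked by the arm. I'll go down.

Emit:
move_arm:
  moves:
    - [-0.0025,0,0.02,0]
    - [-0.0025,0,0.035,0]
    - [-0.0025,0,0.0432,0]
    - [-0.0025,0,0.0432,0]
    - [-0.0025,0,0.0432,0]

```text
clock: 3.25
eef_pos: [442.2, -264.9, 8.0]
eef_rot: [3.141, 0.0, 1.425]
wrist_force: [-0.1, 0.4, -0.0]
finger_gap: 49.9
finger_force: 0.0
```

Emit:
move_arm:
  moves:
    - [0,0,0,0]
    - [0,0,0,0]
    - [0,0,0,0]
    - [0,0,0,0]
    - [0,0,0,0]
    - [0,0,0,0]
  jaw: 0.01
  squeeze: 15

```text
clock: 3.85
eef_pos: [442.0, -264.8, 7.5]
eef_rot: [3.141, 0.0, 1.425]
wrist_force: [-1.2, -0.5, 4.7]
finger_gap: 23.7
finger_force: 15.0
```

Emit:
move_arm:
  moves:
    - [0,0,-0.03,0]
    - [0,0,-0.07,0]
    - [0,0,-0.115,0]
    - [0,0,-0.12,0]
    - [0,0,-0.12,0]
    - [0,0,-0.12,0]
  squeeze: 25

```text
clock: 4.45
eef_pos: [441.3, -264.4, 125.9]
eef_rot: [-3.14, -0.001, 1.425]
wrist_force: [0.4, 0.3, -0.6]
finger_gap: 23.6
finger_force: 25.0
```

```bash
python3 go.py 553.6 50.8 127.5 133.3
```

```text
[ 441.3 -264.4  125.9] [-1.799e+02 -5.000e-02  8.163e+01] 4.45
[0.3282, 0.0652, -0.0016, -0.9018]
```

Emit:
move_arm:
  moves:
    - [0.03,0.006,-0.001,-0.1]
    - [0.07,0.014,-0.001,-0.22]
    - [0.11,0.022,-0.001,-0.34]
    - [0.155,0.031,-0.001,-0.46]
    - [0.2,0.04,-0.001,-0.58]
    - [0.245,0.049,-0.001,-0.7]
    - [0.285,0.057,-0.001,-0.82]
    - [0.315,0.062,-0.001,-0.9]
    - [0.328,0.065,-0.001,-0.902]
    - [0.328,0.065,-0.001,-0.902]
    - [0.328,0.065,-0.001,-0.902]
    - [0.328,0.065,-0.001,-0.902]

```text
clock: 5.65
eef_pos: [553.6, 49.0, 127.9]
eef_rot: [-3.141, -0.0, 2.324]
wrist_force: [-0.6, 0.4, -0.1]
finger_gap: 23.6
finger_force: 25.0
```

```bash
python3 go.py 553.6 50.8 80 133.3
```

```text
[553.6  49.  127.9] [-1.7997e+02 -2.0000e-02  1.3318e+02] 5.65
[0.0013, 0.0013, 0.0479, -0.0021]
```

Emit:
move_arm:
  moves:
    - [0.0013,0.0013,0.02,-0.002]
    - [0.0013,0.0013,0.05,-0.002]
    - [0.0013,0.0013,0.064,-0.002]
    - [0.0013,0.0013,0.064,-0.002]
    - [0.0013,0.0013,0.064,-0.002]
    - [0.0013,0.0013,0.064,-0.002]

```text
clock: 6.25
eef_pos: [554.6, 51.9, 65.6]
eef_rot: [3.14, 0.001, 2.328]
wrist_force: [-0.2, -0.4, -0.8]
finger_gap: 23.5
finger_force: 25.0
```

```bash
python3 - <<'E'
from rd import *
t=cam('top');s=cam('side'); st=manip.read_state(); P=st['eef_pos']; print(P,np.degrees(st['eef_rot']))
p=[600.9,2.8,61.5]
u0,v0,w,h,k=255,165,95,75,8
im=cv2.resize(s['frame'][v0:v0+h,u0:u0+w],None,fx=k,fy=k,interpolation=2)
def dr(Q,col): q=((proj(s,Q)-[u0-.5,v0-.5])*k-.5); cv2.polylines(im,[np.round(q*16).astype(np.int32)],False,col,1,cv2.LINE_AA,4)
for Q in model(): dr(place(Q,p),(0,0,255))
yaw=st['eef_rot'][2]+np.pi; z0=P[2]-7.5; o=P[:2]+5*np.array([np.cos(yaw),np.sin(yaw)])
for z in (z0,z0+14):
    Q=np.r_[OUT,OUT[:1]]@np.array([[np.cos(yaw),np.sin(yaw)],[-np.sin(yaw),np.cos(yaw)]])+o; dr(np.c_[Q,np.full(9,z)],(0,200,0))
cv2.imwrite('pics/hover.png',im)
E
```

```text
[554.4713008   52.08144338  65.33687633] [1.79926928e+02 6.54654057e-02 1.33423764e+02]
```

View pics/hover.png

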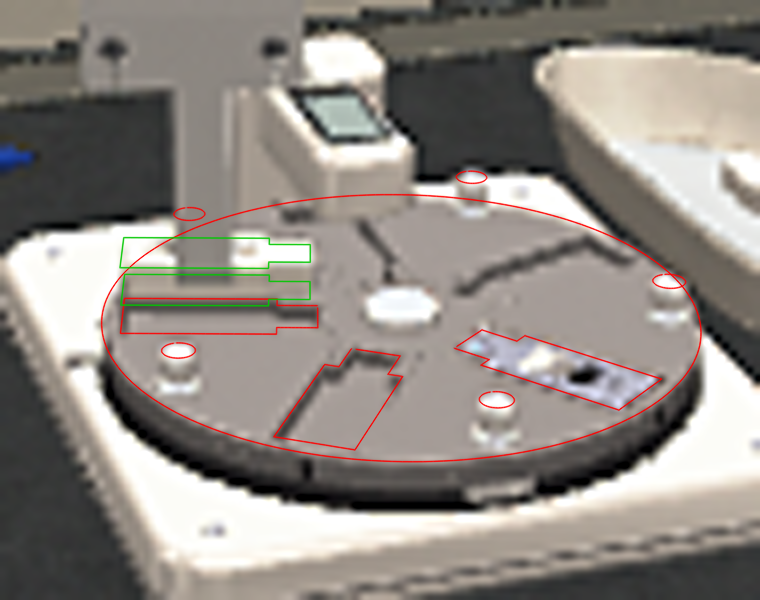

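The hover view shows the held cassette, with its nose at about (290,250), agreeing with the projected model (green), and the pocket just in front of and below it. I'll quantify the offset before lowering.

```bash
python3 - <<'E'
from rd import *
s=cam('side'); st=manip.read_state(); P=st['eef_pos']; yaw=st['eef_rot'][2]+np.pi
g=np.minimum(grad(s),.8); L=lambda a,b,z,n=15:np.c_[np.linspace(a,b,n),np.full(n,z)]
B=P[2]-7.5
Q=np.r_[L((18,7),(32,7),14),L((32,7),(32,-7),14),L((32,-7),(32,-7),0,1),L((18,-7),(32,-7),0),L((20,-7),(32,-7),14),L((2,-12),(18,-12),0)]
c,sn=np.cos(yaw),np.sin(yaw); Q0=Q.copy()
def cost(dx,dy,dz=0):
    W=np.c_[(Q0[:,:2]+[5+dx,dy])@np.array([[c,sn],[-sn,c]])+P[:2],Q0[:,2]+B+dz]
    uv=proj(s,W).astype(np.float32); return cv2.remap(g,uv[:,:1],uv[:,1:],1).mean()
r=sorted(((cost(a,b,d),a,b,d) for a in np.arange(-6,6.1,.5) for b in np.arange(-6,6.1,.5) for d in(-1,0,1)),reverse=True)
print(r[:6],cost(0,0)); print([x for x in r if x[3]==0][:4])
s0=dict(s); s0['frame']=cv2.imread('pics/side0.png'); t0=dict(cam('top')); t0['frame']=cv2.imread('pics/top0.png')
M=model()
for nm,LL in (('noposts',[M[0]]+M[6:8]+M[8:]),('circ+pk',[M[0]]+M[6:8]),('pk',M[6:8]),('posts',M[1:6])): print(nm,fitr([s0],[600.,2.5,61.4],LL),fitr([t0],[598.5,2.5,61.4],LL))
E
```

```text
[(np.float32(0.7264121), np.float64(-0.5), np.float64(4.5), 0), (np.float32(0.7257762), np.float64(-0.5), np.float64(6.0), -1), (np.float32(0.72522044), np.float64(-1.0), np.float64(4.5), 0), (np.float32(0.72460544), np.float64(-1.0), np.float64(6.0), -1), (np.float32(0.72460115), np.float64(-0.5), np.float64(2.5), 1), (np.float32(0.72402954), np.float64(-0.5), np.float64(3.5), 0)] 0.6862208
[(np.float32(0.7264121), np.float64(-0.5), np.float64(4.5), 0), (np.float32(0.72522044), np.float64(-1.0), np.float64(4.5), 0), (np.float32(0.72402954), np.float64(-0.5), np.float64(3.5), 0), (np.float32(0.72338307), np.float64(-0.5), np.float64(4.0), 0)]
noposts (array([602.36479103,   2.18610008,  58.46688856]), np.float64(-3.970646381378174)) (array([594.43929454,   2.23503608,  62.25570715]), np.float64(-2.3996729850769043))
circ+pk (array([601.27543968,   2.71013674,  57.86324596]), np.float64(-3.536007881164551)) (array([594.38935376,   2.40305987,  61.64717029]), np.float64(-2.064401626586914))
pk (array([602.98766444,   5.7988142 ,  59.87764958]), np.float64(-2.920602798461914)) (array([594.45012684,   2.2141343 ,  61.99391375]), np.float64(-1.0506209135055542))
posts (array([599.82182508,   1.67381895,  61.79686282]), np.float64(-5.380852699279785)) (array([590.81239459,   6.19655613,  61.18611066]), np.float64(-1.6437149047851562))
```

```bash
python3 go.py 552.3 49.4 58 133.4
```

```text
[554.2  52.1  64.9] [1.7995e+02 4.0000e-02 1.3343e+02] 6.45
[-0.0007, -0.0033, 0.0069, 0.0005]
```

Emit:
move_arm:
  moves:
    - [-0.0007,-0.0033,0.003,0]
    - [-0.0007,-0.0033,0.006,0]
    - [-0.0007,-0.0033,0.007,0]
    - [-0.0007,-0.0033,0.007,0]
    - [-0.0007,-0.0033,0.0085,0]
    - [-0.0007,-0.0033,0.01,0]
    - [-0.0007,-0.0033,0.011,0]
    - [-0.0007,-0.0033,0.011,0]
    - [-0.0007,-0.0033,0.011,0]

```text
clock: 7.35
eef_pos: [552.0, 49.4, 53.3]
eef_rot: [3.142, 0.0, 2.329]
wrist_force: [-0.2, 0.2, -0.6]
finger_gap: 23.4
finger_force: 25.0
```

Emit:
move_arm:
  moves:
    - [0,0,0.001,0]
    - [0,0,0.002,0]
    - [0,0,0.003,0]
    - [0,0,0.003,0]
    - [0,0,0.003,0]

```text
clock: 7.85
eef_pos: [552.0, 49.4, 50.2]
eef_rot: [-3.141, -0.0, 2.329]
wrist_force: [-0.3, 0.5, 0.0]
finger_gap: 23.6
finger_force: 25.0
```

Emit:
move_arm:
  moves:
    - [0,0,0.0005,0]
    - [0,0,0.001,0]
    - [0,0,0.001,0]
    - [0,0,0.001,0]

```text
clock: 8.25
eef_pos: [552.1, 49.4, 49.5]
eef_rot: [3.141, 0.0, 2.329]
wrist_force: [-1.6, -1.3, 4.1]
finger_gap: 23.9
finger_force: 25.0
```

Emit:
move_arm:
  moves:
    - [0,0,0,0]
    - [0,0,0,0]
    - [0,0,0,0]
    - [0,0,0,0]
  jaw: 0.04

```text
clock: 8.65
eef_pos: [552.0, 49.3, 49.1]
eef_rot: [-3.141, -0.0, 2.329]
wrist_force: [-1.3, 1.2, 0.9]
finger_gap: 39.9
finger_force: 0.0
```

Emit:
move_arm:
  moves:
    - [0,0,-0.02,0]
    - [0,0,-0.05,0]
    - [0,0,-0.09,0]
    - [0,0,-0.13,0]
    - [0,0,-0.13,0]

```text
clock: 9.15
eef_pos: [554.0, 49.4, 184.6]
eef_rot: [3.135, 0.006, 2.329]
wrist_force: [0.1, 0.3, 0.2]
finger_gap: 39.8
finger_force: 0.0
```

```bash
python3 go.py 450 -200 180 133.4
```

```text
[554.   49.4 184.6] [179.64   0.33 133.44] 9.15
[-0.1096, -0.247, 0.0046, 0.0006]
```

Emit:
move_arm:
  moves:
    - [-0.02,-0.05,0,0]
    - [-0.04,-0.1,0,0]
    - [-0.06,-0.15,0,0]
    - [-0.08,-0.2,0,0]
    - [-0.11,-0.247,0,0]
    - [-0.11,-0.247,0,0]
    - [-0.11,-0.247,0,0]
  jaw: 0

```text
clock: 9.85
eef_pos: [447.3, -202.4, 178.5]
eef_rot: [-3.141, -0.001, 2.325]
wrist_force: [-0.7, 0.9, -0.3]
finger_gap: 0.4
finger_force: 0.0
```

```bash
python3 - <<'E'
from rd import *
t=cam('top');s=cam('side')
a=cv2.resize(t['frame'][110:225,205:335],None,fx=3,fy=3,interpolation=2); b=cv2.resize(s['frame'][165:245,250:350],None,fx=4,fy=4,interpolation=2)
im=np.zeros((350,800,3),np.uint8); im[:345,:390]=a; im[:320,395:795]=b; cv2.imwrite('pics/seat.png',im)
E
python3 go.py 572.9 -86.5 150 164
```

```text
[ 448.1 -200.1  178.7] [-1.7999e+02 -5.0000e-02  1.3338e+02] 9.95
[-0.0031, 0.1687, 0.0287, -0.5344]
```

View pics/seat.png

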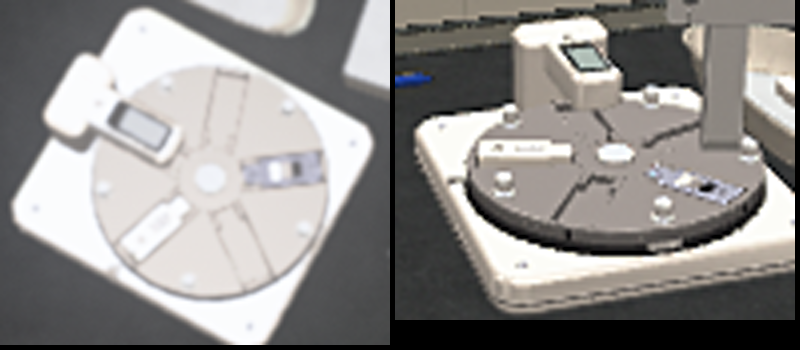

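The cassette lies flat in the lower-left pocket by the arrow (top view about (153,232), side view about (525,150)), nose to the hub. Next I'll go behind the post at reader 180°.

Emit:
move_arm:
  moves:
    - [-0.003,0.04,0.0,-0.12]
    - [-0.003,0.08,0.0,-0.25]
    - [-0.003,0.12,0.0,-0.38]
    - [-0.003,0.16,0.0,-0.5]
    - [-0.003,0.169,0.02,-0.534]
    - [-0.003,0.169,0.029,-0.534]
    - [-0.003,0.169,0.029,-0.534]
    - [-0.003,0.169,0.029,-0.534]

```text
clock: 10.75
eef_pos: [572.7, -86.5, 150.7]
eef_rot: [-3.142, -0.0, 2.862]
wrist_force: [0.1, -0.2, 0.1]
finger_gap: 0.2
finger_force: 0.0
```

```bash
python3 go.py 572.9 -86.5 54 164
```

```text
[572.7 -86.5 150.7] [-180.     -0.    163.95] 10.75
[-0.0002, 0.0, 0.0967, -0.0008]
```

Emit:
move_arm:
  moves:
    - [0,0,0.03,0]
    - [0,0,0.06,0]
    - [0,0,0.08,0]
    - [0,0,0.09,0]
    - [0,0,0.0965,0]
    - [0,0,0.0965,0]
    - [0,0,0.0965,0]

```text
clock: 11.45
eef_pos: [573.6, -86.5, 54.9]
eef_rot: [3.141, 0.002, 2.863]
wrist_force: [0.2, 0.2, 0.2]
finger_gap: 0.1
finger_force: 0.0
```

```bash
python3 - <<'E'
from go import *
f=np.radians
for ph in (251,248,245,242,239,235,230,225,220,215,210,205,200,195,190,186,183): print(ph,rel(598+91*np.cos(f(ph)),1+91*np.sin(f(ph)),54,ph-90))
print(p,s['wrist_force'])
E
```

```text
251 [0.0054, 0.0, 0.0009, 0.0526]
248 [0.0102, 0.0004, 0.0009, 0.1049]
245 [0.0149, 0.001, 0.0009, 0.1573]
242 [0.0196, 0.0019, 0.0009, 0.2097]
239 [0.0242, 0.003, 0.0009, 0.262]
235 [0.0303, 0.0048, 0.0009, 0.3318]
230 [0.0377, 0.0078, 0.0009, 0.4191]
225 [0.0448, 0.0113, 0.0009, 0.5064]
220 [0.0515, 0.0155, 0.0009, 0.5936]
215 [0.0579, 0.0202, 0.0009, 0.6809]
210 [0.0639, 0.0254, 0.0009, 0.7682]
205 [0.0693, 0.0312, 0.0009, 0.8554]
200 [0.0743, 0.0374, 0.0009, 0.9427]
195 [0.0786, 0.044, 0.0009, 1.03]
190 [0.0824, 0.051, 0.0009, 1.1172]
186 [0.085, 0.0568, 0.0009, 1.187]
183 [0.0867, 0.0613, 0.0009, 1.2394]
[573.56710345 -86.53869539  54.86068186] [0.21598864 0.18177252 0.22988053]
```

Emit:
move_arm:
  moves:
    - [0.005,0,0.001,0.05]
    - [0.01,0.0004,0.001,0.105]
    - [0.015,0.001,0.001,0.157]
    - [0.0196,0.0019,0.001,0.21]
    - [0.0242,0.003,0.001,0.262]
    - [0.0303,0.0048,0.001,0.332]

```text
clock: 12.05
eef_pos: [546.6, -74.2, 54.0]
eef_rot: [3.141, 0.004, 2.528]
wrist_force: [6.9, -3.5, -4.0]
finger_gap: 0.6
finger_force: 3.7
```

```bash
python3 - <<'E'
from go import *
f=np.radians
for ph in range(231,178,-4): print(ph,rel(598+91*np.cos(f(ph)),1+91*np.sin(f(ph)),54,ph-90))
E
```

```text
231 [0.0073, 0.0003, 0.0, 0.0673]
227 [0.0136, 0.0009, 0.0, 0.1371]
223 [0.0199, 0.002, 0.0, 0.2069]
219 [0.0261, 0.0036, 0.0, 0.2767]
215 [0.0321, 0.0055, 0.0, 0.3466]
211 [0.038, 0.0079, 0.0, 0.4164]
207 [0.0437, 0.0106, 0.0, 0.4862]
203 [0.0492, 0.0138, 0.0, 0.556]
199 [0.0545, 0.0173, 0.0, 0.6258]
195 [0.0595, 0.0212, 0.0, 0.6956]
191 [0.0643, 0.0255, 0.0, 0.7654]
187 [0.0687, 0.03, 0.0, 0.8353]
183 [0.0728, 0.0349, 0.0, 0.9051]
179 [0.0765, 0.04, 0.0, 0.9749]
```

Emit:
move_arm:
  moves:
    - [0.0073,0.0003,0,0.067]
    - [0.0136,0.0009,0,0.137]
    - [0.02,0.002,0,0.207]
    - [0.026,0.0036,0,0.277]
    - [0.032,0.0055,0,0.347]
    - [0.038,0.008,0,0.416]
    - [0.0437,0.0106,0,0.486]
    - [0.0492,0.0138,0,0.556]
    - [0.0545,0.0173,0,0.626]
    - [0.0595,0.0212,0,0.696]
    - [0.0643,0.0255,0,0.765]
    - [0.0665,0.0277,0,0.8]

```text
clock: 13.25
eef_pos: [507.1, -12.2, 53.8]
eef_rot: [3.14, 0.0, 1.728]
wrist_force: [0.2, 0.7, 0.7]
finger_gap: 0.4
finger_force: 0.0
```

```bash
python3 - <<'E'
from go import *
f=np.radians
for ph in (189,187,185,183,181): print(ph,rel(598+91*np.cos(f(ph)),1+91*np.sin(f(ph)),54,ph-90))
print(p,s['wrist_force'])
from h import *
c=cam('side'); cv2.imwrite('pics/turn.png',cv2.resize(c['frame'][160:250,240:350],None,fx=5,fy=5,interpolation=2))
E
```

```text
189 [-0.0012, 0.0008, -0.0002, 0.0005]
187 [0.002, 0.0009, -0.0002, 0.0354]
185 [0.0052, 0.001, -0.0002, 0.0703]
183 [0.0083, 0.0013, -0.0002, 0.1052]
181 [0.0115, 0.0017, -0.0002, 0.1401]
[507.14253462 -12.21364208  53.84384026] [0.15030118 0.74559905 0.65170777]
```

View pics/turn.png

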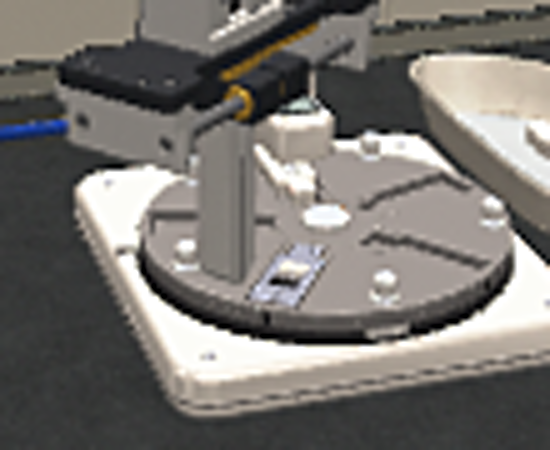

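The carousel has snapped round: the plate is now at (285,275), the post at (187,250) is clear of the finger, and the cassette is under the head near (285,170). I'll lift straight up and back away.

Emit:
move_arm:
  moves:
    - [-0.002,0,-0.01,0]
    - [-0.002,0,-0.04,0]
    - [-0.002,0,-0.08,0]
    - [-0.002,0,-0.12,0]
    - [-0.002,0,-0.14,0]
    - [-0.04,0,-0.14,0]
    - [-0.08,0,-0.14,0]
    - [-0.12,0,-0.14,0]
    - [-0.16,0,-0.14,0]
    - [-0.2,0,-0.14,0]
    - [-0.2,0,-0.14,0]
    - [-0.2,0,-0.14,0]

```text
clock: 14.5
eef_pos: [538.3, -210.7, 193.4]
eef_rot: [3.141, 0.0, 1.73]
wrist_force: [-0.9, -0.2, -1.1]
finger_gap: 0.3
finger_force: 0.0
```

```bash
python3 - <<'E'
from rd import *
t=cam('top');s=cam('side')
a=cv2.resize(t['frame'][110:225,205:335],None,fx=3,fy=3,interpolation=2); b=cv2.resize(s['frame'][165:245,250:350],None,fx=4,fy=4,interpolation=2)
im=np.zeros((350,800,3),np.uint8); im[:345,:390]=a; im[:320,395:795]=b; cv2.imwrite('pics/end.png',im)
s0=dict(s); s0['frame']=cv2.imread('pics/side0.png')
print(fitr([s0],[600.5,2.5,61.4],model((),)),fitr([s],[600.5,2.5,61.4],model((),)))
print(manip.read_state()['clock'],manip.read_state()['eef_pos'])
E
```

```text
(array([599.21723348,   1.37579774,  61.92666099]), np.float64(-6.002943992614746)) (array([599.43315246,   1.56657751,  61.84798754]), np.float64(-5.98665189743042))
14.6 [ 538.48093877 -209.31249142  193.41191344]
```

View pics/end.png

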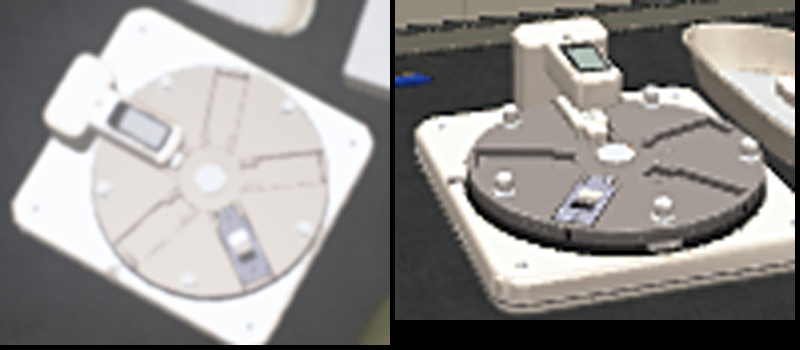

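The post fit gives 61.85° against 61.93° before the turn, so the carousel has settled in its detent. The cassette lies flat under the head, its nose visible at (178,158) in the top view and (590,125) in the side view, and the robot is clear. Handing in.

```bash
python3 -c "
from cell import manip
print(manip.sign_off())"
```

```text
the job is handed in; nothing more can be done
None
```

The fresh cassette was put flat in the loading pocket, nose to the hub, and turned one click so it now rests under the reading head with the carousel settled in its detent; the job was handed in at about 14.6 s, but no verdict came back.

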